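# Load the prism carrier and slide the UV hatch shut

## Task

Set the white carrier with the two orange prisms down gently in its well in the disinfection unit, then push the amber hatch along its rails until it is fully shut against the frame and the catch has dropped in. The latch head is set a little differently on every unit, so feel for the end and press the hatch home gently rather than ramming it into the seal. Leave the spare carrier and everything else on the bench where it is.

Things in the scene. Friction and masses are not known exactly. Their poses are not given: they have to be found in the camera images.
- unit: White bench-top UV disinfection unit, fixed, 200 (its x) by 412 (its y, -212 to 200) by 124 mm high. Origin: centre of its underside, z up. Open chamber at its -y end: x -75 to 75, y -155 to -33, floor at z 35, walls to z 95; the rest is a closed lamp house. Guide rails with lips for the hatch (top z 113, x 78 to 100 mm either side) run along y. A black latch head bridges the -y end (y -210 to -141 at most, top z 124).
- well (a point): Centre of the carrier's well on the chamber floor (unit frame 0, -80, 35 mm; axes as the unit's). The well is a rectangle inside 8 mm high, 4 mm thick steel ribs, 96 mm along the unit's x by 42 mm along its y. The chamber is 60 mm deep up to the hatch's underside.
- seat (a point): Nominal place of the rubber seal strip's face, under the latch head (unit frame 0, -185, 100 mm), where the hatch's nose stops. The true face lies up to 12 mm either way along the unit's y: the head is set on slotted screws, differently on every unit, and this is NOT measured. The seal yields by about 8 N per mm for 5 mm, then is solid; over 15 N on it is ramming.
- carrier: White prism carrier to load, 0.1 to 0.16 kg: plate 90 (its x) by 36 (y) by 10 mm; in its middle an upright black fin to lift it by, 26 mm along x, 12 mm thick along y, top at z 56; an orange cone prism 18 mm wide and 18 mm high stands on the plate 32 mm either side of the centre along x. Origin: centre of its underside. Same either way round.
- hatch: Amber hatch plate 170 x 170 x 10 mm, 0.28 to 0.46 kg, captive in the rails (underside at unit z 95, drag 1 to 4 N). Black pull bar across its middle: 80 mm along x, 14 mm thick along y, 10 to 34 mm above the underside. Origin: centre of the underside; axes as the unit's. Starts open, at unit y +55 to +95 mm; closes towards unit -y; shut at unit y -100 mm, give or take 12 mm.
- nose (a point): Middle of the hatch's leading top edge (hatch frame 0, -85, 8 mm): a ramped steel nose; home, the roller's axis stands 22 mm behind it. Some 20 mm before home it lifts the sprung roller catch under the latch head by 3 mm (a bump of 4 to 9 N in all, drag included); the roller then drops into a groove across the hatch behind the nose and holds it, once the nose squeezes the seal by nearly 1 mm: 12 to 14 N of push in all is right.
- fundus_lens: Bystander, to be left alone: hand-held examination lens: black ring 48 mm across, 22 mm high, lying flat; origin at the centre of its underside
- saline: Bystander, to be left alone: white bottle with blue cap, 56 mm across, 140 mm high; origin at the centre of its underside
- occluder: Bystander, to be left alone: flat black eye occluder, 5 mm thick: a disc 60 mm across on a 110 mm handle; origin on its underside, 85 mm from the disc's centre
- lens_case: Bystander, to be left alone: flat white contact-lens case with one blue and one white screw cap, 66 x 30 x 17 mm; origin at the centre of its underside
- cup: Bystander, to be left alone: clear plastic cup 72 mm across, 85 mm high; origin at the centre of its underside
- penlight: Bystander, to be left alone: steel penlight, 127 mm long, 14 to 17 mm thick, lying along its own x; origin on its underside
- spare: Bystander, to be left alone: empty carrier of the same shape and size as the one to be loaded, but blue with a grey fin and no prisms; 90 x 36 x 56 mm; origin at the centre of its underside
Things that resemble listed ones, but are neither listed nor needed, are in the scene too. There is more than one size of the hatch; the job needs the largest.

How it is judged:
On the way, in this order (a step that is already met when the one before it is completed fails the run):
1. the carrier sits flat in its well, let go, with the hatch still open (x of carrier in the frame of well between -0.006 and 0.006 m and y of carrier in the frame of well between -0.006 and 0.006 m and z of carrier in the frame of well below 0.003 m and angle between carrier's own z axis and vertical below 0.06 rad and contact force between carrier and the fingers below 0.2 N and y of hatch in the frame of unit above 0 m), for 0.2 s.
2. the hatch is shut and its catch has dropped in (y of hatch in the frame of unit below -0.08 m and horizontal distance between roller_c0 and nose above 0.0205 m and z of roller_c0 in the frame of unit below 0.1085 m), for 0.2 s.
At the end, for the whole second after the job is handed in: The white carrier stands flat in the well (within 6 mm of its centre, raised by under 3 mm); the hatch is within 1.5 mm of its true home against the seal (its nose 20.5 mm or more past the roller), the roller catch dropped into its groove (under 1.5 mm up); both at rest (all of step 2 and x of carrier in the frame of well between -0.006 and 0.006 m and y of carrier in the frame of well between -0.006 and 0.006 m and z of carrier in the frame of well below 0.003 m and angle between carrier's own z axis and vertical below 0.06 rad and linear speed of each of hatch, carrier below 0.01 m/s); the robot touches nothing.
It fails at once if the hatch is rammed into the seal with more than 15 N (contact force between hatch and seal_c0 above 15 N).
It fails at once if the carrier is let fall into the unit from more than about 13 mm (contact force between carrier and the fingers below 0.1 N and linear speed of carrier above 0.5 m/s and horizontal distance between carrier and well below 0.1 m).
It fails at once if the spare carrier or another bystander is shifted by more than 20 mm (distance of any of fundus_lens, saline, occluder, lens_case, cup, penlight, spare from where it was at the start of the episode above 0.02 m).
It also fails if it takes over 61 s, if anything falls off the work surface, if the arm or the gripper's body presses on something with over 40 N, if the wrist force passes 120 N, or if a joint passes its speed limit or range.

## Robot

A 6-joint arm with a two-finger parallel gripper is mounted at the origin on the work surface. World frame = base frame: x ahead of the robot, y to its left, z up, the work surface at z = 0. Lengths are in m, angles in rad, forces in N, time in s.
With the tool pointing down it reaches from about 0.25 to 0.725 m from the base axis. Payload 9.7 kg.
Tool frame: the origin (TCP) lies where the fingers leave the gripper's body, on its centre line; the fingertips stand 73 mm ahead of it and the grasp point (between the pads) lies 54 mm ahead of it; z points along the fingers, y is the line along which they close (so a half turn about z gives the same grasp; the last joint's range is limited). The gripper opens to 85 mm and grips with 20 to 120 N. Pads are 22 mm wide; open, the fingers measure 114 mm over their backs; the gripper's body (76 mm by 85 mm) begins 54 mm behind the grasp point. The pads swing forward as they close: fully open they stand 13 mm farther back than shut.
Start: joints at [-1.161, 0.087, 0.176, 1.66, 0, 1.571], TCP at [0.219, -0.504, 0.304] pointing down, gripper open.
Joint ranges: [-3.13, 3.13], [-0.85, 1.81], [-1.15, 1.24], [-2.2, 2.28], [-1.44, 1.52], [-3.14, 3.14]. Speed limits (rad/s): [2.22, 2.22, 2.57, 3.14, 3.14, 3.14].

## Interface

Orientations are given as a 3x3 rotation matrix whose columns are the frame's x, y, z axes.
In Python, from bench import r gives the robot as it stands.
- The arm moves only by the shell command python3 -m pendant 'ROWS' [OPENING]. ROWS is JSON, a list of rows, each a list of 2 entries, a list of its own where there are three numbers: the shift along the tool's x, y, z in mm, then the turn about the tool's z in rad. A call has 1 to 10 rows; each row shifts and turns the commanded pose from where the row before left it, along the tool's axes as they then stand; what a row does not reach is not made up. A row lasts 1/8 s, in which the tool goes at most 62.5 mm and 10.7 degrees, less where a joint would pass 70% of its speed; a pose out of reach is approached as far as the arm can. A call with a gripper value outside its range is refused whole. OPENING is the closure in counts, from 0 (fully open) to 255 (shut), set as the call begins (- or left out, the last holds). The fingers move at their own pace and stop on an object; the grip force is fixed at half the most. Time passes only in rows, so rows that do not move let the fingers close. It gives the time, the measured TCP pose, the force, the opening and the grip force at its end, in the units of the state.
- r.sense(): the state, without advancing time (a new reading comes with each control period).
- r.snapshot(name): name is "scene" or "top" or "wrist"; returns a dict with "color" (480x640x3 uint8, red, green, blue), "z_map" (480x640 float32, m along the optical axis (not along the pixel's ray), 0 where there is no reading), "fov_y" (degrees; the focal length in pixels is half the picture's height over the tangent of half this angle, whatever the lens; pixels are square), "cx", "cy" (the principal point, pixels), "world_from_camera" (4x4, takes a point from camera to world coordinates); the wrist camera has in their place "tool_from_camera" (4x4, takes a point from camera to tool coordinates, whose origin is the TCP and whose axes are the flange's). Camera axes: x right, y up, looking along -z (the intrinsics and any distortion apply to the point x, -y, -z); pixel columns grow to the right and rows downward; lengths in m; the calibration is good to about 2 mm. A picture is of the moment at which its call begins: read the wrist's pose just before it.
- r.finish_job(): hands the job in; it is judged then, once.
The state is a dict: "time": time; "joints": joint angles; "dq": joint speeds; "joint_efforts": joint torques, N m; "ee_pos": TCP position; "tcp_rot": TCP orientation; "ft_force": force on the tool from outside, world axes, zero at the start; "ft_torque": the same for the moment, N m; "grip_width": opening from 0.0 (shut) to 1.0 (fully open); "grasp_force": force on a finger pad.
Only numpy, scipy, OpenCV 4.12 (cv2) and the standard library are available. Lean on these libraries where they do the work, as an engineer would, in place of code of your own. Each camera call takes 0.05 s, during which the arm holds its last target. There are 200 camera calls.

## Working session

There is one attempt and no reset: what is moved stays moved. The work goes in short steps, Python scripts to look and compute and a shell command to move; the robot and the scene stay as the last step left them, time stands still between calls to the robot, and variables do not carry over. Pictures are saved under pics/ and viewed, at most 10 in all, crops included, and the job is handed in when it is done.

```bash
mkdir -p pics; ls; python3 - <<'E'
from bench import r
import cv2,numpy as np
s=r.sense();print({k:np.round(v,3).tolist() for k,v in s.items()})
for n in ("top","scene"):
    d=r.snapshot(n);cv2.imwrite(f"pics/{n}0.png",d["color"][:,:,::-1]);np.savez(f"{n}0.npz",**d)
    print(n,d["fov_y"],d["cx"],d["cy"],np.round(d["world_from_camera"],3).tolist(),[k for k in d])
E
```

```text
pics
{'time': 0.0, 'joints': [-1.161, 0.087, 0.175, 1.66, 0.0, 1.571], 'dq': [0.002, 0.0, -0.001, -0.0, -0.001, 0.0], 'joint_efforts': [0.0, -52.039, 46.481, 0.016, -0.0, 0.0], 'ee_pos': [0.219, -0.504, 0.303], 'tcp_rot': [[0.917, 0.398, -0.001], [0.398, -0.917, 0.001], [0.0, -0.001, -1.0]], 'ft_force': [0.53, -0.191, -0.339], 'ft_torque': [-0.001, 0.044, -0.015], 'grasp_force': 0.0, 'grip_width': 0.998}
top 44.1446988426712 307.6242346411365 240.329842942607 [[-0.028, 0.996, -0.081, 0.406], [-1.0, -0.028, -0.002, 0.018], [-0.004, 0.081, 0.997, 1.59], [0.0, 0.0, 0.0, 1.0]] ['color', 'z_map', 'fov_y', 'cx', 'cy', 'world_from_camera']
scene 49.35392324965323 325.70542652405624 240.31748543719723 [[0.315, -0.531, 0.787, 1.454], [0.949, 0.165, -0.268, -0.331], [0.012, 0.831, 0.556, 0.744], [0.0, 0.0, 0.0, 1.0]] ['color', 'z_map', 'fov_y', 'cx', 'cy', 'world_from_camera']
```

View pics/top0.png

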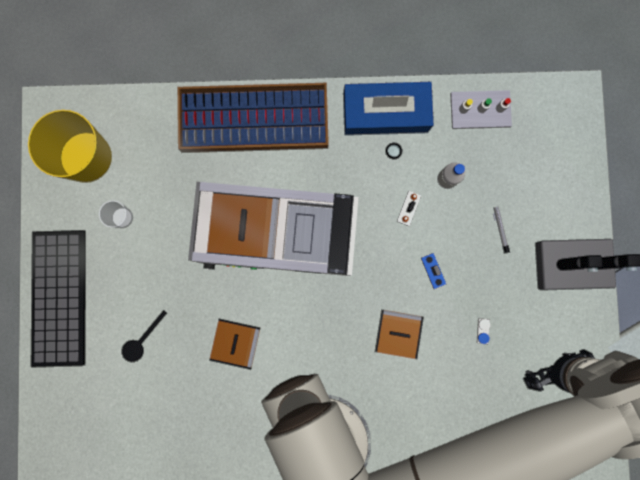

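View pics/scene0.png

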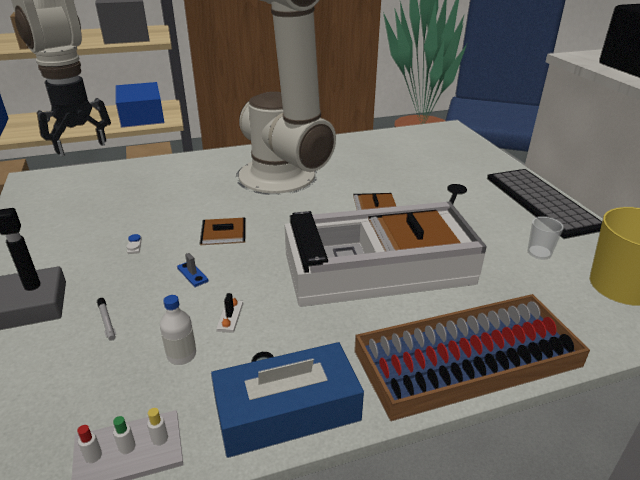

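The top view shows the carrier at (410,207), the unit at (275,228) with its latch head at (343,233), so unit -y is image right. The hatch bar is at (242,224), the blue spare at (433,270), and the smaller hatches at (235,343) and (400,334). The scene view agrees.

```bash
cat > h.py <<'E'
import numpy as np,cv2
def cloud(d,W):
    h,w=d["z_map"].shape;f=h/2/np.tan(np.radians(d["fov_y"])/2)
    v,u=np.mgrid[:h,:w];z=d["z_map"]
    P=np.stack([(u-d["cx"])/f*z,-(v-d["cy"])/f*z,-z],-1)
    return P@W[:3,:3].T+W[:3,3]
def ray(d,W,uv,zp):
    f=240/np.tan(np.radians(d["fov_y"])/2)
    uv=np.atleast_2d(uv).astype(float)
    D=np.stack([(uv[:,0]-d["cx"])/f,-(uv[:,1]-d["cy"])/f,-np.ones(len(uv))],-1)@W[:3,:3].T
    return W[:3,3]+D*((zp-W[2,3])/D[:,2])[:,None]
def rect(p):
    (c,s,a)=cv2.minAreaRect((np.asarray(p)[:,:2]*1000).astype(np.float32))
    return np.round(c,1),np.round(s,1),round(a,2)
E
python3 - <<'E'
from h import *
d=dict(np.load("top0.npz"));W=d["world_from_camera"];P=cloud(d,W);c=d["color"].astype(int)
hsv=cv2.cvtColor(d["color"],cv2.COLOR_RGB2HSV)
def big(m,n=1):
    k,l,s,ce=cv2.connectedComponentsWithStats(m.astype(np.uint8));o=np.argsort(-s[1:,4])[:n]+1
    return [(l==i,s[i,4],ce[i]) for i in o]
print("table z",np.median(P[300:320,280:350,2]))
roi=np.zeros((480,640),bool);roi[170:290,180:370]=1
for lo,hi in((.09,.14),(.107,.119),(.119,.135)):
    m,n,ce=big(roi&(P[...,2]>lo)&(P[...,2]<hi))[0];print("unit",lo,n,ce,rect(P[m]),np.median(P[m][:,2]))
am=(hsv[...,0]<18)&(hsv[...,1]>150)&roi
m,n,ce=big(am)[0];v,u=np.nonzero(m);print("hatch",n,rect(ray(d,W,np.c_[u,v],.105)),np.median(P[m][:,2]))
# well ribs and bar: grey values
g=cv2.cvtColor(d["color"],cv2.COLOR_RGB2GRAY)
r2=np.zeros_like(roi);r2[205:260,290:318]=1
m,n,ce=big(r2&(g<85))[0];v,u=np.nonzero(m);print("well dark",n,rect(ray(d,W,np.c_[u,v],.043)))
r3=np.zeros_like(roi);r3[205:245,232:252]=1
m,n,ce=big(r3&(g<60))[0];v,u=np.nonzero(m);print("bar",n,rect(ray(d,W,np.c_[u,v],.129)))
# carrier
rc=np.zeros_like(roi);rc[185:230,392:428]=1
hs=hsv[...,1];m=rc&((g>205)|((hs>110)&(hsv[...,0]<25)))
m,n,ce=big(m)[0];v,u=np.nonzero(m);print("carrier",n,ce,rect(ray(d,W,np.c_[u,v],.01)))
for m,n,ce in big(rc&(hs>110)&(hsv[...,0]<20),2): print("cone",n,ray(d,W,ce,.018))
m,n,ce=big(rc&(g<60))[0];print("fin",n,ce,ray(d,W,ce,.045))
cv2.imwrite("pics/z.png",cv2.resize(d["color"][170:290,180:440,::-1],None,fx=3,fy=3,interpolation=cv2.INTER_CUBIC))
E
```

```text
table z 0.0007009865673897053
unit 0.09 10275 [264.4643309  227.25518248] (array([559.3, 106.5]), array([413.5, 202.9]), 83.15) 0.10860075687963633
unit 0.107 3089 [252.74846229 227.38297184] (array([563.9, 137.5]), array([349.5, 200.7]), 83.15) 0.11276988963538037
unit 0.119 1442 [339.40429958 233.60818308] (array([540.2, -60.9]), array([ 50.3, 200.2]), 83.28) 0.12484110893862377
hatch 1047 (array([537.1, 199.9]), array([137.6,  79.2]), 82.67) 0.10591029818778042
well dark 7 (array([624.5,   1.3]), array([15.8,  0. ]), 88.36)
bar 40 (array([594.8, 178.2]), array([12.4, 25.1]), 88.88)
carrier 121 [406.79338843 209.90909091] (array([ 614.7, -254.6]), array([31.5, 85. ]), 66.66)
cone 12 [[ 0.64116384 -0.26376937  0.018     ]]
cone 11 [[ 0.58319365 -0.2388875   0.018     ]]
fin 38 [410.18421053 206.44736842] [[ 0.61313423 -0.25138388  0.045     ]]
```

View pics/z.png

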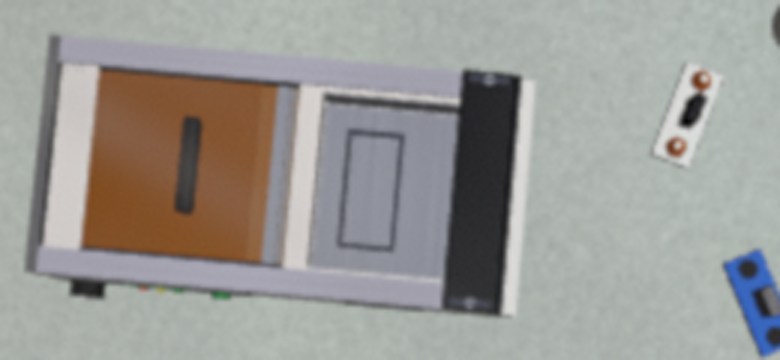

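Crop: the well ribs are centred at crop (370,190), which is pixel (303,233). The hatch bar is at crop (188,165), pixel (243,225). The carrier's cones are at crop (702,78) and (676,148). The unit is turned by about -6.85°, with its origin near (560,112.5) and the well near (550.5,33). The carrier is near (612.5,-251.3), with its x axis at about -23°.

```bash
python3 -m pendant '[[[46,-7.5,0],0],[[46,-7.5,0],0],[[46,-7.5,0],0],[[46,-7.5,0],0],[[46,-7.5,0],0],[[46,-7.5,0],0],[[46,-7.5,0],0],[[46,-7.5,0],0],[[46,-7.5,0],0],[[46,-7.5,0],0]]' 120
python3 -m pendant '[[[0,0,0],-0.18],[[0,0,0],-0.18]]'
python3 - <<'E'
from bench import r
from h import *
s=r.sense();print(np.round(s["joints"],3),s["grip_width"],np.round(s["tcp_rot"],3).tolist())
d=dict(np.load("top0.npz"));W=d["world_from_camera"]
print(ray(d,W,[303.3,233.3],.043),ray(d,W,[242.7,225],.129))
E
```

```text
time: 1.35
ee_pos: [0.6123, -0.2514, 0.3034]
tcp_rot: [[0.917, 0.398, -0.001], [0.398, -0.917, 0.0], [-0.001, -0.0, -1.0]]
ft_force: [0.8, -1.0, 0.6]
grip_width: 0.526
grasp_force: 0.0
time: 1.6
ee_pos: [0.6117, -0.2517, 0.3028]
tcp_rot: [[0.713, 0.701, -0.001], [0.701, -0.713, 0.001], [-0.001, -0.001, -1.0]]
ft_force: [0.1, 0.0, 0.8]
grip_width: 0.529
grasp_force: 0.0
[-0.39   0.374  0.515  1.713 -0.     1.974] 0.5291148528355256 [[0.713, 0.701, -0.001], [0.701, -0.713, 0.001], [-0.001, -0.001, -1.0]]
[[0.55040067 0.03156335 0.043     ]] [[0.56731375 0.18068269 0.129     ]]
```

```bash
python3 -m pendant '[[[0,0,8],-0.18],[[0,0,8],-0.18],[[0,0,8],-0.18],[[0,0,8],-0.18],[[0,0,8],-0.18],[[0,0,8],-0.18],[[0,0,8],-0.18],[[0,0,8],-0.18],[[0,0,8],-0.18],[[0,0,8],-0.18]]' ; python3 -m pendant '[[[0,0,0],-0.167],[[0,0,0],0]]'
cat > look.py <<'E'
from bench import r
from h import *
import sys
def look(name):
    s=r.sense();d=r.snapshot("wrist");T=np.eye(4);T[:3,:3]=s["tcp_rot"];T[:3,3]=s["ee_pos"]
    W=T@d["tool_from_camera"];cv2.imwrite(f"pics/{name}.png",d["color"][:,:,::-1]);np.savez(f"{name}.npz",W=W,T=T,**d);return d,W,T
E
python3 - <<'E'
from look import *
d,W,T=look("w1");print(np.round(d["tool_from_camera"],3).tolist(),r.sense()["joints"])
E
```

```text
time: 2.85
ee_pos: [0.611, -0.2524, 0.223]
tcp_rot: [[-0.844, 0.536, -0.001], [0.536, 0.844, 0.0], [0.001, -0.0, -1.0]]
ft_force: [-0.9, -0.3, -0.1]
grip_width: 0.534
grasp_force: 0.0
time: 3.1
ee_pos: [0.611, -0.2524, 0.2233]
tcp_rot: [[-0.919, 0.395, -0.001], [0.395, 0.919, 0.0], [0.001, -0.0, -1.0]]
ft_force: [0.0, 0.3, 1.4]
grip_width: 0.527
grasp_force: 0.0
[[0.0, 0.963, 0.269, 0.068], [1.0, -0.0, -0.0, 0.0], [-0.0, 0.269, -0.963, -0.071], [0.0, 0.0, 0.0, 1.0]] [-3.91667460e-01  3.44602726e-01  3.22918309e-01  1.54968651e+00
  1.09472145e-05  1.68264568e-02]
```

View pics/w1.png

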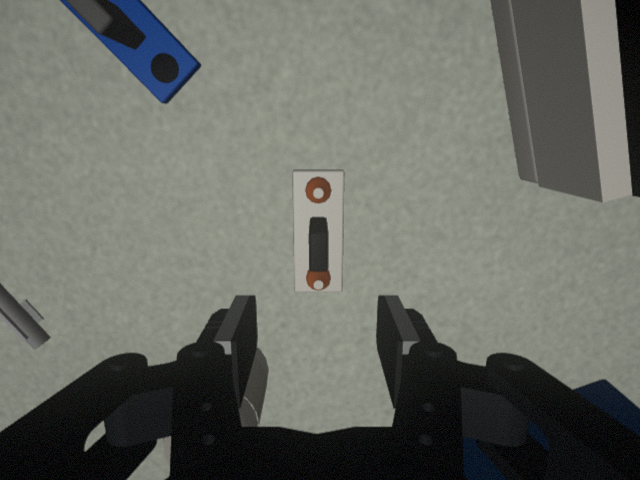

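The wrist view shows the carrier at columns 293–344 and rows 170–291, centred between the fingers and well aligned.

```bash
python3 - <<'E'
from h import *
d=dict(np.load("w1.npz"));W,T=d["W"],d["T"]
p=ray(d,W,[[293.5,170.5],[343.5,170.5],[342.5,291],[295,291]],.01);c=p.mean(0);e=(p[0]+p[1]-p[2]-p[3])/2
print(c,np.linalg.norm(e),np.degrees(np.arctan2(e[1],e[0])),"tool delta mm",T[:3,:3].T@(c-T[:3,3])*1000, (T[:3,:3].T@e)*1000)
f=ray(d,W,[[318,217]],.056);print(f, T[:3,:3].T@(f[0]-T[:3,3])*1000)
E
```

```text
[ 0.61429358 -0.25186159  0.01      ] 0.08910137454863455 156.94547801194278 tool delta mm [ -2.99747546   1.73506811 213.33454831] [ 8.91007630e+01 -3.19035510e-01  8.48231752e-02]
[[ 0.5943123  -0.24399286  0.056     ]] [ 18.51095195   1.07356172 167.35500465]
```

```bash
python3 -m pendant '[[[-3,1.4,10],0],[[0,0,30],0],[[0,0,30],0],[[0,0,30],0],[[0,0,20],0],[[0,0,9],0],[[0,0,0],0]]'; python3 -m pendant '[[[0,0,0],0],[[0,0,0],0],[[0,0,0],0],[[0,0,0],0],[[0,0,0],0],[[0,0,0],0]]' 255
```

```text
time: 4.03
ee_pos: [0.6145, -0.2523, 0.0947]
tcp_rot: [[-0.919, 0.394, -0.0], [0.394, 0.919, 0.0], [0.0, 0.0, -1.0]]
ft_force: [0.1, -0.2, 0.5]
grip_width: 0.529
grasp_force: 0.0
time: 4.78
ee_pos: [0.6149, -0.2525, 0.0961]
tcp_rot: [[-0.919, 0.394, 0.002], [0.394, 0.919, -0.001], [-0.002, 0.0, -1.0]]
ft_force: [0.6, 0.7, 4.7]
grip_width: 0.128
grasp_force: 59.4
```

```bash
python3 -m pendant '[[[0,0,-10],0],[[0,0,-30],0],[[0,0,-40],0],[[0,0,-40],0],[[0,0,-30],0],[[0,0,0],0]]'; python3 - <<'E'
from bench import r;import numpy as np
s=r.sense();p=s["ee_pos"];R=np.array(s["tcp_rot"]);print(R.T@(np.array([.5504,.0325,p[2]])-p)*1000,np.degrees(np.arctan2(-R[1,0],-R[0,0])))
E
```

```text
time: 5.52
ee_pos: [0.6151, -0.2525, 0.248]
tcp_rot: [[-0.919, 0.394, 0.004], [0.394, 0.919, -0.002], [-0.004, 0.0, -1.0]]
ft_force: [-0.2, 1.1, -0.8]
grip_width: 0.13
grasp_force: 58.5
[171.69719801 236.52469216  -0.73519867] -23.1937663653866
```

```bash
python3 -m pendant '[[[21,29,0],0],[[21.5,29.6,0],0],[[21.5,29.6,0],0],[[21.5,29.6,0],0],[[21.5,29.6,0],0],[[21.5,29.6,0],0],[[21.5,29.6,0],0],[[21.5,29.6,0],0]]'; python3 -m pendant '[[[0,0,0],-0.143],[[0,0,0],-0.142],[[0,0,0],0],[[0,0,0],0]]'
python3 - <<'E'
from look import *
d,W,T=look("w2")
E
```

```text
time: 6.52
ee_pos: [0.549, 0.0335, 0.2434]
tcp_rot: [[-0.919, 0.394, -0.002], [0.394, 0.919, -0.0], [0.002, -0.001, -1.0]]
ft_force: [0.4, -0.1, -1.2]
grip_width: 0.131
grasp_force: 58.5
time: 7.02
ee_pos: [0.5496, 0.0323, 0.2442]
tcp_rot: [[-0.992, 0.123, -0.001], [0.123, 0.992, -0.0], [0.001, -0.0, -1.0]]
ft_force: [0.2, -0.1, -0.9]
grip_width: 0.131
grasp_force: 58.6
```

View pics/w2.png

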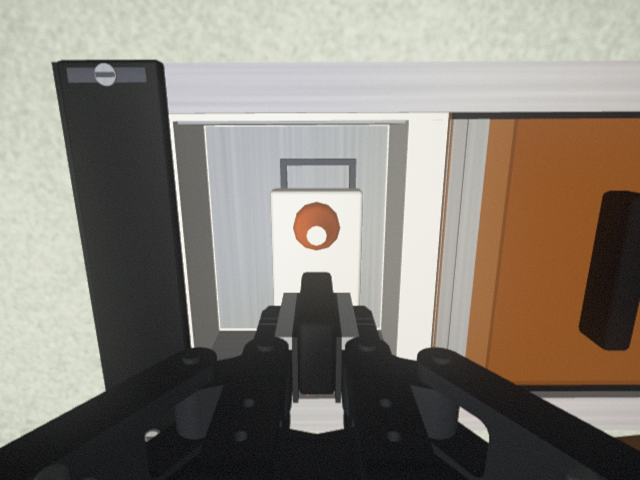

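The view shows the well's outer rib corners at (280,159) and (356,159). The carrier plate's leading edge runs from (272,190) to (361,190), nearly parallel to the rib.

```bash
python3 - <<'E'
from h import *
d=dict(np.load("w2.npz"));W,T=d["W"],d["T"];R=T[:3,:3]
t=lambda p:np.round((p-T[:3,3])@R*1000,1)
print("rib outer",t(ray(d,W,[[280,159],[356,159],[286,165],[350,165]],.043)))
print("plate",t(ray(d,W,[[272,190],[361.5,190]],T[2,3]-.086)))
# dark rib pixels
g=cv2.cvtColor(d["color"],cv2.COLOR_RGB2GRAY)
for row in (168,174,180,186): 
    u=np.nonzero(g[row,260:380]<125)[0]+260; print(row,u.min(),u.max(),t(ray(d,W,[[(u.min()+u.max())/2,row]],.043)))
for col in (300,318,336):
    v=np.nonzero(g[150:188,col]<125)[0]+150; print(col,v.min(),v.max(),t(ray(d,W,[[col,v.min()-.5],[col,v.max()+.5]],.043)))
E
```

```text
rib outer [[ 50.1 -23.7 201.2]
 [ 50.1  26.1 201.2]
 [ 46.2 -19.8 201.2]
 [ 46.2  22.3 201.2]]
plate [[ 46.1 -16.9  86.1]
 [ 46.1  17.6  86. ]]
168 281 355 [[ 44.3   1.2 201.2]]
174 281 355 [[ 40.4   1.2 201.2]]
180 281 354 [[ 36.4   0.9 201.2]]
186 281 354 [[ 32.5   0.9 201.2]]
300 159 164 [[ 50.4 -10.6 201.2]
 [ 46.6 -10.6 201.2]]
318 159 164 [[ 50.4   1.2 201.2]
 [ 46.6   1.2 201.2]]
336 159 164 [[ 50.4  13.  201.2]
 [ 46.6  13.1 201.2]]
```

```bash
python3 -m pendant '[[[-2,0.7,10],0],[[0,0,25],0],[[0,0,25],0],[[0,0,20],0],[[0,0,10],0],[[0,0,5],0],[[0,0,0],0],[[0,0,0],0]]'
python3 - <<'E'
from look import *
d,W,T=look("w3")
E
```

```text
time: 8.07
ee_pos: [0.5523, 0.0328, 0.1507]
tcp_rot: [[-0.993, 0.12, 0.001], [0.12, 0.993, 0.0], [-0.001, 0.0, -1.0]]
ft_force: [-0.7, -0.3, -0.7]
grip_width: 0.129
grasp_force: 58.6
```

View pics/w3.png

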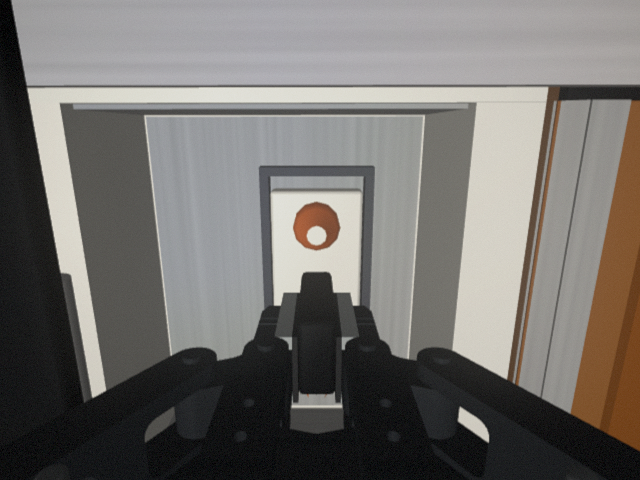

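The rib's outer edge runs from (260,166) to (375,166) and its inner edge is at about row 177. The plate edge runs from (272,190) to (361,190).

```bash
python3 - <<'E'
from h import *
d=dict(np.load("w3.npz"));W,T=d["W"],d["T"];R=T[:3,:3]
t=lambda p:np.round((p-T[:3,3])@R*1000,1)
print("plate",t(ray(d,W,[[272,189.5],[361.5,189.5]],T[2,3]-.087)))
g=cv2.cvtColor(d["color"],cv2.COLOR_RGB2GRAY)
for row in (182,200,230,260,290):
    l=np.nonzero(g[row,250:272]<110)[0]+250;q=np.nonzero(g[row,360:385]<110)[0]+360
    print(row,l.min(),l.max(),q.min(),q.max(),t(ray(d,W,[[l.min()-.5,row],[q.max()+.5,row]],.043))[:,1])
for col in (300,336):
    v=np.nonzero(g[155:186,col]<110)[0]+155; print(col,v.min(),v.max(),t(ray(d,W,[[col,v.min()-.5],[col,v.max()+.5]],.043)))
E
```

```text
plate [[ 46.2 -17.   86.9]
 [ 46.2  17.7  86.9]]
182 260 269 363 373 [-24.6  25.1]
200 260 269 363 373 [-24.9  25.4]
230 261 270 362 371 [-25.  25.]
260 263 271 361 370 [-24.6  25.1]
290 264 271 360 369 [-24.7  25.1]
300 166 175 [[ 53.6  -6.9 107.6]
 [ 49.4  -6.9 107.6]]
336 166 175 [[ 53.6   8.6 107.6]
 [ 49.4   8.7 107.6]]
```

```bash
python3 -m pendant '[[[0.6,0,5],0],[[0,0,5],0],[[0,0,3],0],[[0,0,2],0],[[0,0,0],0],[[0,0,0],0]]'
```

```text
time: 8.88
ee_pos: [0.5514, 0.0329, 0.135]
tcp_rot: [[-0.993, 0.119, 0.0], [0.119, 0.993, 0.0], [-0.0, 0.0, -1.0]]
ft_force: [0.1, 0.2, -1.0]
grip_width: 0.132
grasp_force: 58.6
```

```bash
python3 -m pendant '[[[0,0,2],0],[[0,0,0],0]]';python3 -m pendant '[[[0,0,1],0],[[0,0,0],0]]';python3 -m pendant '[[[0,0,1],0],[[0,0,0],0]]'
```

```text
time: 9.12
ee_pos: [0.5513, 0.0329, 0.1327]
tcp_rot: [[-0.993, 0.119, -0.0], [0.119, 0.993, -0.0], [0.0, -0.0, -1.0]]
ft_force: [-0.3, 0.5, -0.5]
grip_width: 0.134
grasp_force: 58.6
time: 9.38
ee_pos: [0.5513, 0.0329, 0.1318]
tcp_rot: [[-0.993, 0.119, -0.0], [0.119, 0.993, 0.0], [0.0, 0.0, -1.0]]
ft_force: [0.9, -0.2, -1.0]
grip_width: 0.131
grasp_force: 58.6
time: 9.62
ee_pos: [0.5513, 0.0329, 0.1311]
tcp_rot: [[-0.993, 0.12, 0.0], [0.12, 0.993, 0.0], [-0.0, 0.0, -1.0]]
ft_force: [-0.2, 1.1, 1.1]
grip_width: 0.138
grasp_force: 58.9
```

```bash
python3 -m pendant '[[[0,0,1],0],[[0,0,0],0]]';python3 -m pendant '[[[0,0,0],0],[[0,0,0],0],[[0,0,0],0]]' 160; python3 -m pendant '[[[0,0,-5],0],[[0,0,-20],0],[[0,0,-30],0],[[0,0,-35],0],[[0,0,0],0]]'
python3 - <<'E'
from look import *
d,W,T=look("w4")
E
```

```text
time: 9.88
ee_pos: [0.5513, 0.0329, 0.1311]
tcp_rot: [[-0.993, 0.12, 0.001], [0.12, 0.993, 0.0], [-0.001, 0.0, -1.0]]
ft_force: [-5.1, 0.3, 8.8]
grip_width: 0.131
grasp_force: 60.2
time: 10.25
ee_pos: [0.5513, 0.0329, 0.1297]
tcp_rot: [[-0.993, 0.119, -0.0], [0.119, 0.993, -0.0], [0.0, -0.0, -1.0]]
ft_force: [-0.2, 0.4, -0.1]
grip_width: 0.375
grasp_force: 0.0
time: 10.88
ee_pos: [0.5524, 0.033, 0.2232]
tcp_rot: [[-0.993, 0.12, 0.005], [0.12, 0.993, 0.0], [-0.005, 0.001, -1.0]]
ft_force: [0.4, 0.1, 0.4]
grip_width: 0.371
grasp_force: 0.0
```

View pics/w4.png

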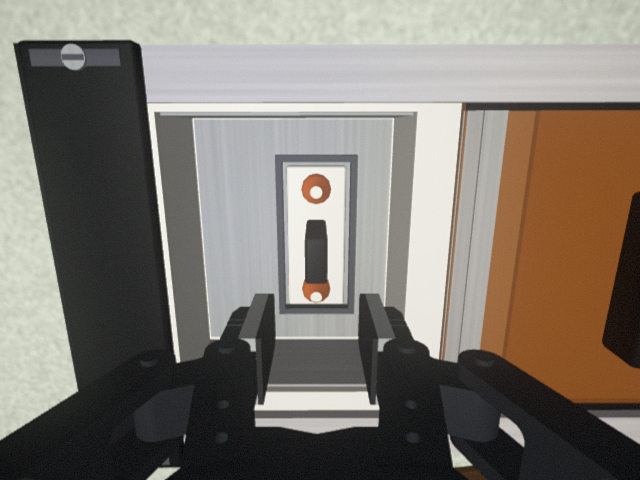

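The carrier sits flat inside the ribs (276–357, 155–313), centred at (316,234). Next I go behind the hatch bar with the fingers shut.

```bash
python3 -m pendant '[[[0.2,10,0],0],[[0.2,25,0],0],[[0.2,25,0],0],[[0.3,25,0],0],[[0.3,25,0],0],[[0.3,25,0],0],[[0.3,25,0],0],[[0.3,22,0],0],[[0,0,0],0],[[0,0,0],0]]' 255
python3 - <<'E'
from look import *
d,W,T=look("w5")
E
```

```text
time: 12.18
ee_pos: [0.5708, 0.2137, 0.2194]
tcp_rot: [[-0.993, 0.119, -0.001], [0.119, 0.993, -0.0], [0.001, -0.001, -1.0]]
ft_force: [-0.3, 0.5, -0.4]
grip_width: 0.002
grasp_force: 0.0
```

View pics/w5.png

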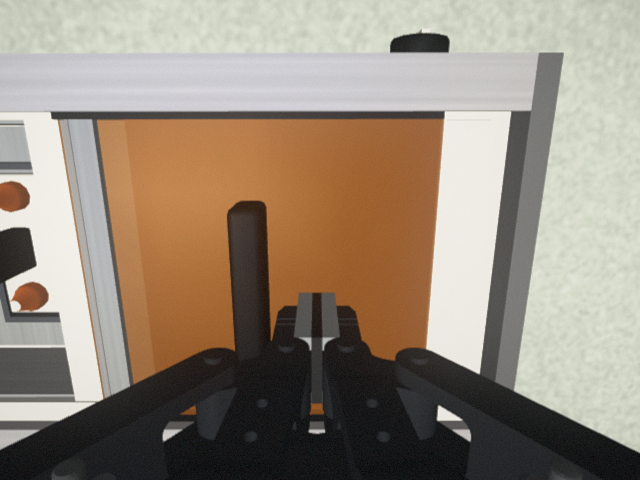

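The bar's top face starts at (230,212)–(268,209), and the shut fingers are at column ~317, clear of it.

```bash
python3 - <<'E'
from h import *
d=dict(np.load("w5.npz"));W,T=d["W"],d["T"];R=T[:3,:3]
t=lambda p:np.round((p-T[:3,3])@R*1000,1)
print(t(ray(d,W,[[230,211],[268,211],[268,300]],.129)))
print("finger pad pair",t(ray(d,W,[[296,293],[339,293]],T[2,3]-.073)))
E
python3 -m pendant '[[[0,0,10],0],[[0,0,15],0],[[0,0,8],0],[[0,0,0],0],[[0,0,0],0]]'
```

```text
[[ 37.  -34.5  90.5]
 [ 37.  -19.3  90.5]
 [ -1.6 -20.5  90.5]]
finger pad pair [[ 8.8 -7.5 73. ]
 [ 8.9  8.8 73. ]]
time: 12.85
ee_pos: [0.5711, 0.2138, 0.1872]
tcp_rot: [[-0.993, 0.12, 0.0], [0.12, 0.993, 0.0], [-0.0, 0.0, -1.0]]
ft_force: [-0.3, 1.1, -0.4]
grip_width: -0.001
grasp_force: 0.0
```

```bash
python3 -m pendant '[[[-3,-4,2],0],[[0,-4,0],0],[[0,-3,0],0],[[0,-3,0],0],[[0,-5,0],0],[[0,-7,0],0],[[0,-8,0],0],[[0,-8,0],0],[[0,-8,0],0],[[0,-8,0],0]]'
python3 -m pendant '[[[0,-9,0],0],[[0,-9,0],0],[[0,-9,0],0],[[0,-9,0],0],[[0,-9,0],0],[[0,-9,0],0],[[0,-8,0],0],[[0,-6,0],0],[[0,-4,0],0],[[0,-2,0],0]]'
```

```text
time: 14.1
ee_pos: [0.567, 0.1553, 0.1849]
tcp_rot: [[-0.993, 0.12, 0.0], [0.12, 0.993, 0.0], [-0.0, 0.0, -1.0]]
ft_force: [0.0, 2.4, -0.2]
grip_width: 0.003
grasp_force: 1.2
time: 15.35
ee_pos: [0.5582, 0.0823, 0.1849]
tcp_rot: [[-0.993, 0.12, 0.0], [0.12, 0.993, 0.0], [-0.0, 0.0, -1.0]]
ft_force: [0.8, 3.2, 0.4]
grip_width: 0.003
grasp_force: 1.5
```

```bash
python3 -m pendant '[[[0,-5,0],0],[[0,-5,0],0],[[0,-4,0],0],[[0,-2,0],0],[[0,-1,0],0]]'|grep -E "ee_pos|force:"
python3 -m pendant '[[[0,-1,0],0],[[0,-1,0],0],[[0,-1,0],0]]'|grep -E "ee_pos|ft_f"
python3 -m pendant '[[[0,-1,0],0],[[0,-1,0],0],[[0,-1,0],0]]'|grep -E "ee_pos|ft_f"
python3 -m pendant '[[[0,-1,0],0],[[0,-1,0],0]]'|grep -E "ee_pos|ft_f"
```

```text
ee_pos: [0.5562, 0.0654, 0.1849]
ft_force: [-0.4, 3.3, 0.6]
grasp_force: 1.5
ee_pos: [0.5558, 0.0626, 0.1849]
ft_force: [0.5, 3.2, 1.6]
ee_pos: [0.5554, 0.0595, 0.1849]
ft_force: [0.5, 2.0, 1.2]
ee_pos: [0.5553, 0.0581, 0.1849]
ft_force: [0.4, 8.1, 1.2]
```

```bash
for i in 1; do
python3 -m pendant '[[[0,-0.7,0],0],[[0,-0.7,0],0]]'|grep -E "ee_pos|ft_f"
python3 -m pendant '[[[0,-0.7,0],0],[[0,-0.7,0],0]]'|grep -E "ee_pos|ft_f"
python3 -m pendant '[[[0,-0.7,0],0],[[0,-0.7,0],0]]'|grep -E "ee_pos|ft_f"
python3 -m pendant '[[[0,-0.7,0],0],[[0,-0.7,0],0]]'|grep -E "ee_pos|ft_f"
done
```

```text
ee_pos: [0.555, 0.0569, 0.1849]
ft_force: [1.1, 8.4, 1.1]
ee_pos: [0.5549, 0.0555, 0.1849]
ft_force: [-1.3, 7.6, 1.5]
ee_pos: [0.5547, 0.054, 0.1849]
ft_force: [0.8, 6.8, 1.1]
ee_pos: [0.5545, 0.0525, 0.1849]
ft_force: [-0.4, 6.5, 0.5]
```

```bash

python3 -m pendant '[[[0,-0.7,0],0],[[0,-0.7,0],0],[[0,-0.7,0],0]]'|grep -E "ee_pos|ft_f"
python3 -m pendant '[[[0,-0.7,0],0],[[0,-0.7,0],0],[[0,-0.7,0],0]]'|grep -E "ee_pos|ft_f"
python3 -m pendant '[[[0,-0.7,0],0],[[0,-0.7,0],0]]'|grep -E "ee_pos|ft_f"
python3 -m pendant '[[[0,-0.7,0],0],[[0,-0.7,0],0]]'|grep -E "ee_pos|ft_f"
```

```text
ee_pos: [0.5543, 0.0504, 0.1849]
ft_force: [0.2, 6.6, 1.4]
ee_pos: [0.554, 0.0483, 0.1849]
ft_force: [0.4, 6.5, 0.4]
ee_pos: [0.5538, 0.0469, 0.1849]
ft_force: [0.9, 5.9, 1.2]
ee_pos: [0.5537, 0.0455, 0.1849]
ft_force: [0.9, 6.9, 0.6]
```

```bash

python3 -m pendant '[[[0,-0.5,0],0],[[0,-0.5,0],0]]'|grep -E "ee_pos|ft_f"
python3 -m pendant '[[[0,-0.5,0],0],[[0,-0.5,0],0]]'|grep -E "ee_pos|ft_f"
python3 -m pendant '[[[0,-0.5,0],0],[[0,-0.5,0],0]]'|grep -E "ee_pos|ft_f"
python3 -m pendant '[[[0,-0.5,0],0],[[0,-0.5,0],0]]'|grep -E "ee_pos|ft_f"
```

```text
ee_pos: [0.5536, 0.0445, 0.1849]
ft_force: [0.3, 6.7, 1.5]
ee_pos: [0.5534, 0.0435, 0.1849]
ft_force: [1.0, 5.7, 0.6]
ee_pos: [0.5533, 0.0426, 0.1849]
ft_force: [0.5, 6.0, 1.2]
ee_pos: [0.5532, 0.0415, 0.1849]
ft_force: [0.5, 5.4, 0.8]
```

```bash

python3 -m pendant '[[[0,-0.5,0],0],[[0,-0.4,0],0]]'|grep -E "ee_pos|ft_f"
python3 -m pendant '[[[0,-0.4,0],0],[[0,-0.4,0],0]]'|grep -E "ee_pos|ft_f"
python3 -m pendant '[[[0,-0.4,0],0]]'|grep -E "ee_pos|ft_f"
```

```text
ee_pos: [0.5531, 0.0404, 0.1849]
ft_force: [0.3, 3.7, 1.0]
ee_pos: [0.553, 0.0393, 0.1849]
ft_force: [-0.6, 3.2, 1.6]
ee_pos: [0.5529, 0.0389, 0.1849]
ft_force: [0.2, 2.6, 0.7]
```

```bash

python3 -m pendant '[[[0,-0.3,0],0],[[0,0,0],0]]'|grep -E "ee_pos|ft_f"
python3 -m pendant '[[[0,-0.3,0],0],[[0,0,0],0]]'|grep -E "ee_pos|ft_f"
python3 -m pendant '[[[0,-0.3,0],0],[[0,0,0],0]]'|grep -E "ee_pos|ft_f"
```

```text
ee_pos: [0.5529, 0.0386, 0.1849]
ft_force: [0.1, 2.1, 1.5]
ee_pos: [0.5529, 0.0384, 0.1849]
ft_force: [0.4, 3.3, 2.1]
ee_pos: [0.5528, 0.0382, 0.1849]
ft_force: [-0.4, 3.5, 1.8]
```

```bash

python3 -m pendant '[[[0,-0.3,0],0],[[0,0,0],0]]'|grep -E "ee_pos|ft_f"
python3 -m pendant '[[[0,-0.3,0],0],[[0,0,0],0]]'|grep -E "ee_pos|ft_f"
python3 -m pendant '[[[0,-0.3,0],0],[[0,0,0],0]]'|grep -E "ee_pos|ft_f"
```

```text
ee_pos: [0.5528, 0.038, 0.1849]
ft_force: [-0.7, 4.6, 0.6]
ee_pos: [0.5528, 0.0378, 0.1849]
ft_force: [-0.8, 5.6, 0.4]
ee_pos: [0.5528, 0.0376, 0.1849]
ft_force: [-0.9, 5.9, 1.8]
```

```bash

python3 -m pendant '[[[0,-0.3,0],0],[[0,0,0],0]]'|grep -E "ee_pos|ft_f"
python3 -m pendant '[[[0,-0.3,0],0],[[0,0,0],0]]'|grep -E "ee_pos|ft_f"
python3 -m pendant '[[[0,-0.3,0],0],[[0,0,0],0]]'|grep -E "ee_pos|ft_f"
```

```text
ee_pos: [0.5527, 0.0375, 0.1849]
ft_force: [-0.8, 7.6, 1.5]
ee_pos: [0.5527, 0.0373, 0.1849]
ft_force: [-1.4, 7.6, 1.1]
ee_pos: [0.5526, 0.0371, 0.1849]
ft_force: [-0.6, 8.0, 0.9]
```

```bash

python3 -m pendant '[[[0,-0.4,0],0],[[0,0,0],0]]'|grep -E "ee_pos|ft_f"
python3 -m pendant '[[[0,-0.3,0],0],[[0,0,0],0]]'|grep -E "ee_pos|ft_f"
python3 -m pendant '[[[0,-0.3,0],0],[[0,0,0],0]]'|grep -E "ee_pos|ft_f"
```

```text
ee_pos: [0.5526, 0.0369, 0.1849]
ft_force: [-1.8, 10.2, 1.0]
ee_pos: [0.5525, 0.0367, 0.1849]
ft_force: [-1.5, 10.9, 1.4]
ee_pos: [0.5525, 0.0366, 0.1849]
ft_force: [-1.1, 11.5, 1.5]
```

```bash

python3 -m pendant '[[[0,-0.3,0],0],[[0,0,0],0]]'|grep -E "ee_pos|ft_f"
python3 -m pendant '[[[0,-0.2,0],0],[[0,0,0],0],[[0,0,0],0]]'|grep -E "ee_pos|ft_f|time"
```

```text
ee_pos: [0.5524, 0.0364, 0.1849]
ft_force: [-1.5, 13.1, 1.9]
time: 24.48
ee_pos: [0.5524, 0.0363, 0.1849]
ft_force: [-1.4, 13.5, 2.4]
```

```bash

python3 -m pendant '[[[0,1,0],0],[[0,2,0],0],[[0,1,0],0],[[0,0,0],0],[[0,0,0],0]]'|grep -E "ee_pos|ft_f"
python3 -m pendant '[[[0,-1,0],0],[[0,0,0],0]]'|grep -E "ee_pos|ft_f"
python3 -m pendant '[[[0,-0.4,0],0],[[0,0,0],0]]'|grep -E "ee_pos|ft_f"
python3 -m pendant '[[[0,-0.4,0],0],[[0,0,0],0]]'|grep -E "ee_pos|ft_f"
```

```text
ee_pos: [0.553, 0.0386, 0.1848]
ft_force: [0.4, 0.1, 0.2]
ee_pos: [0.5528, 0.0378, 0.1848]
ft_force: [0.8, 1.0, -0.1]
ee_pos: [0.5528, 0.0377, 0.1849]
ft_force: [0.5, 3.4, -0.5]
ee_pos: [0.5527, 0.0374, 0.1849]
ft_force: [0.8, 4.6, -0.6]
```

```bash

python3 -m pendant '[[[0,-0.5,0],0],[[0,-0.5,0],0],[[0,0,0],0]]'|grep -E "ee_pos|ft_f"
python3 -m pendant '[[[0,-0.4,0],0],[[0,-0.2,0],0],[[0,0,0],0]]'|grep -E "ee_pos|ft_f"
```

```text
ee_pos: [0.5526, 0.0369, 0.1849]
ft_force: [0.3, 9.2, -0.1]
ee_pos: [0.5526, 0.0366, 0.185]
ft_force: [-0.6, 10.4, -0.2]
```

```bash

python3 -m pendant '[[[0,-0.4,0],0],[[0,0,0],0],[[0,0,0],0]]'|grep -E "ee_pos|ft_f"
python3 -m pendant '[[[0,-0.4,0],0],[[0,0,0],0],[[0,0,0],0]]'|grep -E "ee_pos|ft_f"
```

```text
ee_pos: [0.5525, 0.0364, 0.1851]
ft_force: [0.4, 11.4, 0.7]
ee_pos: [0.5525, 0.0361, 0.1851]
ft_force: [0.2, 12.8, 0.8]
```

```bash

python3 -m pendant '[[[0,-0.3,0],0],[[0,0,0],0],[[0,0,0],0]]'|grep -E "ee_pos|ft_f"
python3 -m pendant '[[[0,1,0],0],[[0,2,0],0],[[0,2,0],0],[[0,3,0],0],[[0,0,0],0],[[0,0,0],0]]'|grep -E "ee_pos|ft_f"
python3 - <<'E'
from look import *
d,W,T=look("w6")
E
```

```text
ee_pos: [0.5525, 0.036, 0.1852]
ft_force: [0.3, 12.9, 0.9]
ee_pos: [0.5534, 0.0422, 0.1849]
ft_force: [-0.2, 0.3, 0.2]
```

View pics/w6.png

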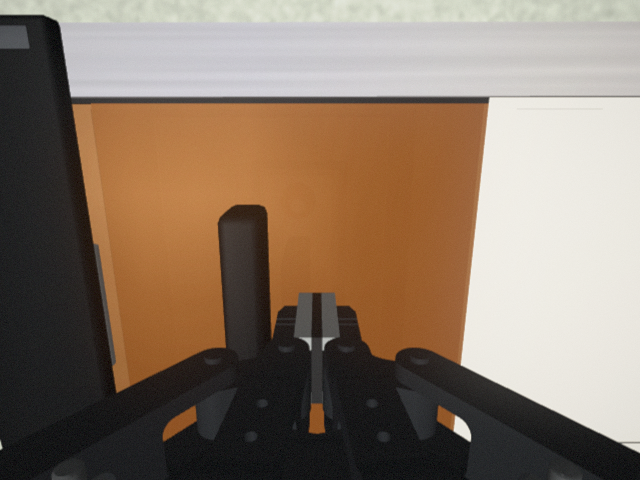

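The hatch is shut under the head, with the bar at columns 220–268. I'll do a light tug test from the front of the bar to confirm the catch holds.

```bash
python3 -m pendant '[[[0,0,-15],0],[[0,0,-17],0],[[0,-15,0],0],[[0,-16,0],0],[[0,-7.5,0],0],[[0,0,0],0],[[0,0,15],0],[[0,0,15],0],[[0,0,0],0],[[0,0,0],0]]'|grep -E "ee_pos|ft_f"
python3 -m pendant '[[[0,2,0],0],[[0,0,0],0]]'|grep -E "ee_pos|ft_f"
python3 -m pendant '[[[0,1,0],0],[[0,0,0],0]]'|grep -E "ee_pos|ft_f"
```

```text
ee_pos: [0.549, 0.0042, 0.1943]
ft_force: [-20.9, -3.1, 58.4]
ee_pos: [0.549, 0.0047, 0.1943]
ft_force: [-22.1, -12.6, 58.5]
ee_pos: [0.549, 0.0049, 0.1943]
ft_force: [-23.0, -17.8, 60.1]
```

```bash
python3 -m pendant '[[[0,0,-10],0],[[0,0,-15],0],[[0,0,-20],0],[[0,0,-20],0],[[0,0,-20],0],[[0,0,0],0]]'
python3 - <<'E'
from look import *
d,W,T=look("w7")
d=r.snapshot("top");print(cv2.imwrite("pics/top1.png",np.hstack([cv2.resize(d["color"][180:290,180:370,::-1],(400,232)),cv2.resize(cv2.imread("pics/w7.png"),(400,300))[:232]])))
E
```

```text
time: 31.02
ee_pos: [0.5496, 0.0075, 0.2725]
tcp_rot: [[-0.993, 0.119, 0.002], [0.119, 0.993, 0.0], [-0.002, 0.001, -1.0]]
ft_force: [-0.2, 0.6, 0.5]
grip_width: 0.002
grasp_force: 0.0
True
```

View pics/w7.png

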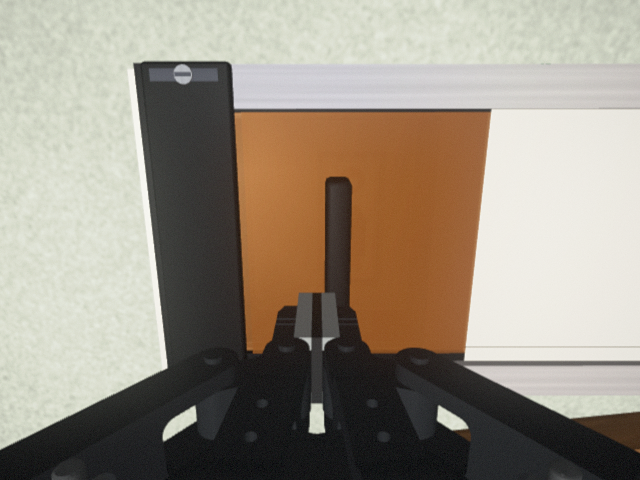

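```bash
python3 - <<'E'
from h import *
for n,bar,head in (("w6",[[219,222],[269,222]],[[80,222]]),("w7",[[325,186],[352,186]],[[237,186]])):
    d=dict(np.load(n+".npz"));W,T=d["W"],d["T"]
    ux=np.array([.1193,.9929])
    f=lambda p:np.round((p[:,:2]*1000-[560,112.5])@ux,1)
    print(n,"bar",f(ray(d,W,bar,.129)),"head",f(ray(d,W,head,.124)),"tcp",f(T[None,:3,3]))
    P=cloud(d,W);g=P[180:190];print("depthhead",np.round(P[200,[100,150,200],2],3))
    a=cv2.cvtColor(d["color"],cv2.COLOR_RGB2HSV);row=130;m=np.nonzero((a[row,:,0]<20)&(a[row,:,1]>150))[0]
    print("amber",m.min(),m.max(),f(ray(d,W,[[m.min(),row],[m.max(),row]],.105)))
E
```

```text
w6 bar [-101.4  -85.5] head [-148.6] tcp [-70.6]
depthhead [0.102 0.106 0.107]
amber 94 479 [-149.7  -12.5]
w7 bar [-100.7  -86.6] head [-147.9] tcp [-105.5]
depthhead [0.001 0.117 0.125]
amber 242 481 [-147.1  -12.6]
```

The bar is at unit y ≈ -93.6, unchanged within measurement error. My tug attempt came down on the bar's front edge. I'll press once more from behind to make sure it is home and skip the tug.

```bash
python3 -m pendant '[[[0,15,0],0],[[0,21,5],0],[[0,0,20],0],[[0,0,25],0],[[0,0,25],0],[[0,0,12],0],[[0,0,0],0],[[0,0,0],0]]'|grep -E "ee_pos|ft_f"
python3 -m pendant '[[[0,-2,0],0],[[0,-1,0],0],[[0,0,0],0]]'|grep -E "ee_pos|ft_f"
python3 -m pendant '[[[0,-1,0],0],[[0,0,0],0]]'|grep -E "ee_pos|ft_f"
python3 -m pendant '[[[0,-0.5,0],0],[[0,0,0],0]]'|grep -E "ee_pos|ft_f"
```

```text
ee_pos: [0.5538, 0.0432, 0.1858]
ft_force: [0.2, -0.5, -0.2]
ee_pos: [0.5533, 0.0398, 0.1853]
ft_force: [-0.1, 1.5, 1.3]
ee_pos: [0.5532, 0.0391, 0.1853]
ft_force: [1.1, 3.9, 4.5]
ee_pos: [0.5528, 0.0381, 0.1848]
ft_force: [1.6, 2.6, 1.9]
```

```bash

python3 -m pendant '[[[0,-0.5,0],0],[[0,0,0],0]]'|grep -E "ee_pos|ft_f"
python3 -m pendant '[[[0,-0.5,0],0],[[0,0,0],0]]'|grep -E "ee_pos|ft_f"
python3 -m pendant '[[[0,-0.5,0],0],[[0,0,0],0]]'|grep -E "ee_pos|ft_f"
python3 -m pendant '[[[0,-0.3,0],0],[[0,0,0],0]]'|grep -E "ee_pos|ft_f"
```

```text
ee_pos: [0.5528, 0.0379, 0.1848]
ft_force: [0.8, 3.1, 1.9]
ee_pos: [0.5527, 0.0376, 0.1848]
ft_force: [0.8, 5.7, 1.8]
ee_pos: [0.5527, 0.0373, 0.1848]
ft_force: [1.8, 7.3, 0.4]
ee_pos: [0.5527, 0.0372, 0.1848]
ft_force: [1.3, 7.6, -0.2]
```

```bash

python3 -m pendant '[[[0,-0.5,0],0],[[0,0,0],0]]'|grep -E "ee_pos|ft_f"
python3 -m pendant '[[[0,-0.5,0],0],[[0,0,0],0]]'|grep -E "ee_pos|ft_f"
python3 -m pendant '[[[0,-0.4,0],0],[[0,0,0],0]]'|grep -E "ee_pos|ft_f"
```

```text
ee_pos: [0.5527, 0.0368, 0.1848]
ft_force: [0.9, 8.9, 0.7]
ee_pos: [0.5526, 0.0366, 0.1848]
ft_force: [1.8, 10.9, 0.8]
ee_pos: [0.5526, 0.0364, 0.1848]
ft_force: [0.8, 11.2, 0.9]
```

```bash

python3 -m pendant '[[[0,-0.4,0],0],[[0,0,0],0]]'|grep -E "ee_pos|ft_f"
python3 -m pendant '[[[0,-0.2,0],0],[[0,0,0],0],[[0,0,0],0]]'|grep -E "ee_pos|ft_f"
```

```text
ee_pos: [0.5526, 0.0362, 0.1849]
ft_force: [1.7, 13.1, 0.5]
ee_pos: [0.5526, 0.0361, 0.1849]
ft_force: [1.7, 13.6, 1.0]
```

```bash
python3 -m pendant '[[[0,1,0],0],[[0,2,0],0],[[0,3,0],0],[[0,2,0],0],[[0,0,0],0],[[0,0,-15],0],[[0,0,-40],0],[[0,0,-50],0],[[0,0,0],0],[[0,0,0],0]]'
python3 - <<'E'
from look import *
d=r.snapshot("wrist");s=r.sense();T=np.eye(4);T[:3,:3]=s["tcp_rot"];T[:3,3]=s["ee_pos"];W=T@d["tool_from_camera"]
a=cv2.cvtColor(d["color"],cv2.COLOR_RGB2HSV)
for row in (150,200):
    m=np.nonzero((a[row,:,0]<20)&(a[row,:,1]>150))[0];print((ray(d,W,[[m.max(),row]],.105)[:,:2]*1000-[560,112.5])@[.1193,.9929])
print(r.sense()["time"],r.finish_job())
E
```

```text
time: 36.62
ee_pos: [0.5534, 0.0424, 0.2901]
tcp_rot: [[-0.993, 0.12, 0.001], [0.12, 0.993, -0.0], [-0.001, 0.0, -1.0]]
ft_force: [0.1, 0.6, -0.1]
grip_width: -0.001
grasp_force: 0.0
[-14.2742464]
[-12.42417043]
the job is handed in; nothing more can be done
36.675 None
```

The carrier is seated in its well, the hatch was pressed home with about 13.6 N and appears latched, and the job was handed in at 36.7 s, with no verdict returned. One slip: on a tug test the fingertips came down on the bar's front edge at about 58 N, so I pressed the hatch home again; the catch itself sits under the head, so I judged it by feel only.

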